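Put the sugar measure away and snap the slide-top box shut

TASK

Stand the little steel measuring cup upright in the empty compartment of the wooden slide-top box, the one the lid will cover. Then slide the lid shut along its channel, force it over the sprung ridge near the far end and push on until it is fully home against the stop and the ridge has snapped up behind its lip. Go by feel: where the stop stands is not known exactly, so ease off as soon as the lid meets it and do not ram it; leave everything else on the counter where it is.

Things in the scene. Friction and masses are not known exactly. Their poses are not given: they have to be found in the camera images.
- box: Pale wooden slide-top box, fixed; origin on the counter, mid-width. Its x axis = closing direction of the lid, from the open mouth end (x -80 mm) to the back (x +137 mm). 120 mm wide, 62 mm high. The lid runs in side channels (floor 50, ceiling 58 mm above the counter) under top rails that leave the middle 96 mm of the width open. Inside it, at the +x end, is the end block with ridge and stop.
- well (a point): Point on the floor, 6 mm above the counter, of the box's empty compartment, at box x 20 mm, y 0. The compartment reaches from a 6 mm divider (box x -10 mm) to the end block (x 51 to 77 mm), is 96 mm wide and 44 mm deep below the channel floor, and is uncovered while the lid is open. The other compartment lies under the lid.
- lid_rib (a point): Middle of the finger rib standing across the lid: 12 mm thick (x), 50 mm long (y), 22 mm high, top 79 mm and this point 68 mm above the counter. The lid is a loose brown board 184 x 111 x 7 mm, 160 g, rib at mid-length, held in the channel with 1 mm play above, 1.5 mm each side. Axes as the box. It starts at box x -108 to -96 mm; fully home it is at -1 to +25 mm, as the end block stands.
- ridge (a joint): Sprung steel ridge across the end block, 3.2 mm proud of the channel floor; value: how far it is pressed down (m), 0 = up. The end block is fixed anew each time: its stop (rigid, for the lid's front edge) is at box x 91 to 117 mm. From 35 mm before home the lid's front lip holds the ridge down (5 to 15 N of push on the rib); some 1.5 mm before home it snaps up into the groove behind the lip.
- measure_mid (a point): Centre, half-way up, of the small plain steel measuring cup with no handle: round, 32 mm across the rim, narrower at the foot, 40 mm tall, 60 g, open top, standing on the counter to the right of the box. The white shaker and the taller glass near it are not wanted.
- shaker: White ceramic shaker, 42 mm across, 80 mm tall; origin under its middle. Leave it.
- tumbler: Drinking glass with a sugared rim, 64 mm across, 100 mm tall; origin under its middle. Leave it.
- cutter: Steel ring cutter, 60 mm across, 30 mm tall; origin under its middle. Leave it.
- jar: Glass jar, 64 mm across, 90 mm tall; origin under its middle. Leave it.
- spoon: Spoon with a dark handle, 160 mm long, lying flat along its x axis. Leave it.
- bowl: Blue bowl, 100 mm across, 40 mm tall; origin under its middle. Leave it.
Things that resemble listed ones, but are neither listed nor needed, are in the scene too. Leave any orange or red look-alike of the part that bears measure_mid alone.

How it is judged:
By the outcome, as a careful person would: the job done as asked, in the order asked, and still so for the second after the job is handed in, with the robot touching nothing.
It also fails if it takes over 58 s, if anything falls off the work surface, if the arm or the gripper's body presses on something with over 40 N, if the wrist force passes 120 N, or if a joint passes its speed limit or range.

ROBOT

A 6-joint arm with a two-finger parallel gripper is mounted at the origin on the work surface. World frame = base frame: x ahead of the robot, y to its left, z up, the work surface at z = 0. Lengths are in mm, angles in rad, forces in N, time in s.
With the tool pointing down it reaches from about 350 to 775 mm from the base axis. Payload 7.3 kg.
Tool frame: the origin (TCP) lies at the very end of the fingers, on their centre line; the grasp point (between the pads) lies 19 mm behind it; x points along the fingers, z is the direction in which the jaws open and shut, and the axes are right-handed (so a half turn about x gives the same grasp; the last joint's range is limited). The gripper opens to 92 mm and grips with 3 to 60 N. Pads are 19 mm wide; open, the fingers measure 130 mm over their backs; the gripper's body (75 mm by 190 mm) begins 47 mm behind the grasp point.
Start: joints at [-1.368, 0.342, 1.524, -0, 1.275, -0.146], TCP at [179.453, -493.401, 200.741] pointing down, gripper open.
Joint ranges: [-2.53, 2.53], [-0.77, 2.02], [0.04, 2.7], [-1, 4.14], [0.28, 2.66], [-3.11, 3.11]. Speed limits (rad/s): [2.57, 2.57, 3.14, 3.14, 3.14, 3.14].

INTERFACE

Orientations are given as [roll, pitch, yaw] about the fixed x, y, z axes, in that order (R = Rz(yaw) Ry(pitch) Rx(roll)).
In Python, from plant import * gives the robot as it stands.
- The arm moves only by the tool carry_out, never from a script. Its argument "rows" is a list of rows, each a list of 4 numbers: the shift along the world's x, y, z in mm, then the turn about the world's z in degrees. In form: [[x, y, z, twist], ...]. A call has 1 to 20 rows; each row is the pose to reach, as a shift and turn from the pose measured when the call began; what a row does not reach only later rows make up. A row lasts 1/12 s, in which the tool goes at most 41.7 mm and 7.16 degrees, less where a joint would pass 70% of its speed; a pose out of reach is approached as far as the arm can. A call with a gripper value outside its range is refused whole. "hand" is the finger opening in mm, from 0 to 91.8, set as the call begins (left out, the last holds). The fingers move at their own pace and stop on an object; the grip force is fixed at half the most. Time passes only in rows, so rows that repeat a pose let the fingers close. It gives the time, the measured TCP pose, the force and the opening at its end, in the units of the state.
- get_obs(): the state, without advancing time (a new reading comes with each control period).
- capture(name): name is "scene" or "top" or "wrist"; returns the picture (480x640x3 uint8, red, green, blue); there is no depth.
- camera_info(name): a dict with "camera_matrix" (3x3 intrinsics, pixels), "dist" ([k1, k2, p1, p2, k3] as OpenCV has them; the pictures are not rectified), "pose" (4x4, takes a point from camera to world coordinates); the wrist camera has in their place "mount" (4x4, takes a point from camera to tool coordinates, whose origin is the TCP and whose axes are the tool frame's). Camera axes: x right, y down, z forward; pixel columns grow to the right and rows downward; lengths in mm; the calibration is good to about 2 mm. A picture is of the moment at which its call begins: read the wrist's pose just before it. camera_info takes no time and is no camera call.
- close_job(): hands the job in, once; it reports no verdict.
The state is a dict: "time": time; "joint_positions": joint angles; "dq": joint speeds; "tau": joint torques, N m; "tool_pos": TCP position; "tcp_rot": TCP orientation; "contact_force": force on the tool from outside, world axes, zero at the start; "moment": the same for the moment, N m; "grip_width": finger opening in mm.
Only numpy, scipy, OpenCV 4.12 (cv2) and the standard library are available. Lean on these libraries where they do the work, as an engineer would, in place of code of your own. Each camera call takes 0.05 s, during which the arm holds its last target. There are 200 camera calls.

## Working session

There is one attempt and no reset: what is moved stays moved. The work goes in short steps, Python scripts to look and compute and a tool call to move; the robot and the scene stay as the last step left them, time stands still between calls to the robot, and variables do not carry over. Pictures are saved under pics/ and viewed, about 8 in all and at most 12, crops included, and the job is handed in when it is done.

Besides the shell and the picture viewer there is one more tool, called after "Emit:" as a command line: name --pt "numbers of a row" for each row, then --argument value for the rest. carry_out: Moves the arm, as the interface text tells. Its arguments: {"type":"object","properties":{"rows":{"type":"array"},"hand":{"type":"number"}},"required":["rows"]}

```bash
mkdir -p pics; ls; python3 - <<'E'
from plant import *
import cv2,numpy as np
o=get_obs();print({k:np.round(v,3).tolist() for k,v in o.items()})
for n in("scene","top"):
    cv2.imwrite(f"pics/{n}0.png",cv2.cvtColor(capture(n),cv2.COLOR_RGB2BGR))
    i=camera_info(n);print(n,np.round(i["camera_matrix"],1).tolist(),np.round(i["dist"],3),np.round(i["pose"],3).tolist())
print(camera_info("wrist")["mount"])
E
```

```text
pics
{'time': 0.0, 'joint_positions': [-1.368, 0.343, 1.525, -0.0, 1.275, -0.146], 'dq': [-0.001, 0.001, -0.001, -0.0, 0.0, 0.001], 'tau': [-0.001, -43.124, -24.422, 0.072, 0.056, -0.0], 'tool_pos': [179.329, -492.929, 200.026], 'tcp_rot': [3.017, 1.569, 1.795], 'contact_force': [0.514, -0.444, -0.026], 'moment': [0.06, 0.037, 0.045], 'grip_width': 91.806}
scene [[560.5, 0.0, 322.7], [0.0, 560.5, 248.9], [0.0, 0.0, 1.0]] [-0.145  0.     0.     0.     0.   ] [[0.842, 0.398, -0.363, 932.76], [0.539, -0.63, 0.56, -608.219], [-0.005, -0.667, -0.745, 882.204], [0.0, 0.0, 0.0, 1.0]]
top [[439.5, 0.0, 308.8], [0.0, 439.5, 237.4], [0.0, 0.0, 1.0]] [-0.009  0.     0.     0.     0.   ] [[-0.035, -0.979, 0.2, 353.571], [-0.999, 0.034, -0.005, 4.427], [-0.002, -0.2, -0.98, 1021.852], [0.0, 0.0, 0.0, 1.0]]
[[ 5.05358398e-04 -2.65085948e-01  9.64224655e-01 -1.83464568e+02]
 [ 6.86826693e-04 -9.64224458e-01 -2.65086254e-01  7.17466392e+01]
 [ 9.99999636e-01  7.96218796e-04 -3.05210822e-04 -8.08309079e-01]
 [ 0.00000000e+00  0.00000000e+00  0.00000000e+00  1.00000000e+00]]
```

View pics/top0.png

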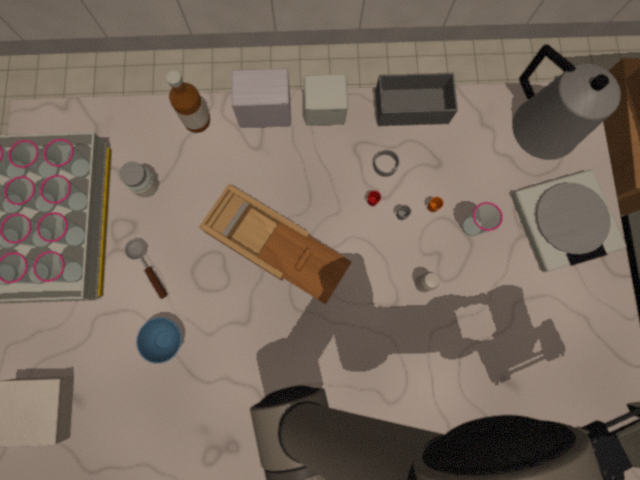

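View pics/scene0.png

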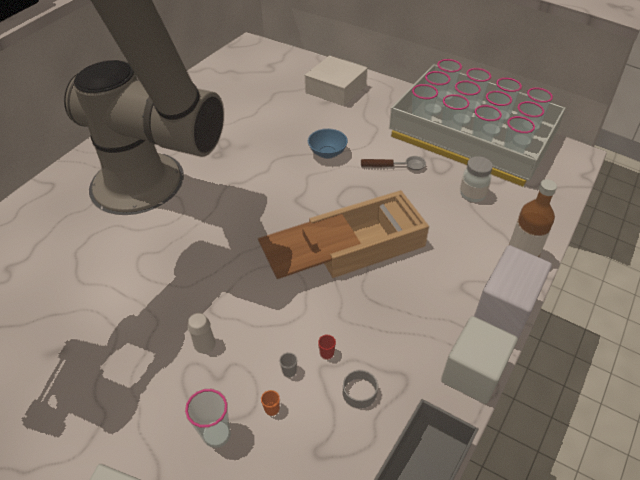

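The top view shows three small cups: grey steel at (402,212), red at (373,198) and orange at (435,204). The grey steel one fits the description. The box runs from its mouth at about (340,280) to its back at (215,205). I'll confirm both in an enlarged crop.

```bash
python3 - <<'E'
import cv2,numpy as np
t=cv2.imread("pics/top0.png");s=cv2.imread("pics/scene0.png")
z=lambda im,x,y,w,h,k:cv2.resize(im[y:y+h,x:x+w],None,fx=k,fy=k,interpolation=cv2.INTER_CUBIC)
out=np.zeros((600,800,3),np.uint8)
out[:, :]=0
a=z(t,195,175,160,133,5)[:600,:800]   # box, top: 800x665 -> trim
a=z(t,195,180,160,70*2-20,5)          # 800x600
cv2.imwrite("pics/boxtop.png",a)
b=np.hstack([z(t,365,185,80,50,5),z(s,255,330,80,75,5)[:250]]) 
c=z(s,250,185,200,100,4)
d=np.zeros((250+350,800,3),np.uint8);d[:250]=b;d[250:600]=c[:350]
cv2.imwrite("pics/mix.png",d)
E
```

```text
(no output)
```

View pics/boxtop.png

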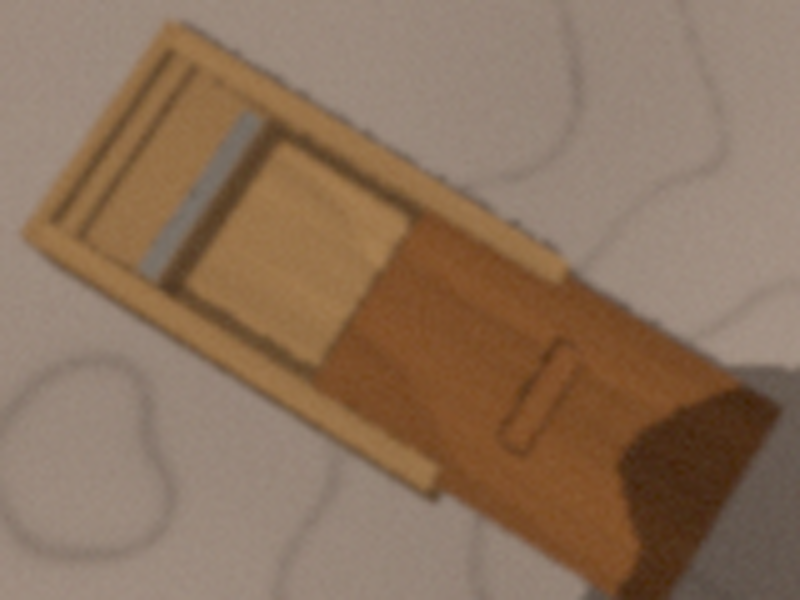

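View pics/mix.png

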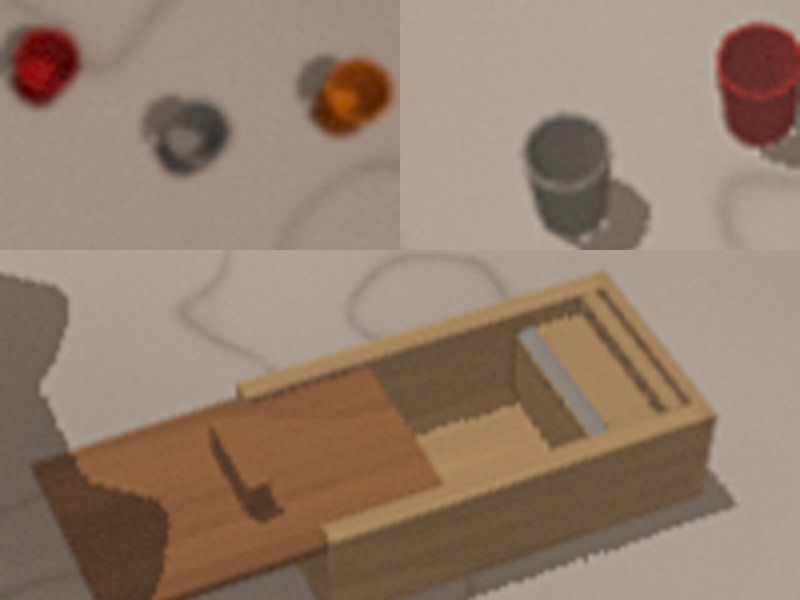

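```bash
cat > h.py <<'E'
from plant import *
import cv2,numpy as np
from scipy.optimize import least_squares
def ray(n,u,v,z,P=None):
    i=camera_info(n);P=np.array(i["pose"]) if P is None else P
    p=cv2.undistortPoints(np.array([[[u,v]]],float),np.array(i["camera_matrix"]),np.array(i["dist"]))[0,0]
    d=P[:3,:3]@[p[0],p[1],1];o=P[:3,3];return (o+d*(z-o[2])/d[2])
c=lambda u,v,x,y,k=5:((u+.5)/k-.5+x,(v+.5)/k-.5+y)
E
python3 - <<'E'
from h import *
r=lambda n,p,z:ray(n,*p,z)[:2]
T=[r("top",c(u,v,195,180),62) for u,v in((175,27),(30,232),(567,272),(437,495))]
S=[r("scene",c(u,v-250,250,185,4),62) for u,v in((602,275),(714,415),(240,390),(327,528))]
# first in top = which side? box coords
def fit(pts,xy):
    f=lambda q:np.concatenate([np.array(p)-(q[:2]+np.array([[np.cos(q[2]),-np.sin(q[2])],[np.sin(q[2]),np.cos(q[2])]])@b) for p,b in zip(pts,xy)])
    s=least_squares(f,[450,100,.5]);return s.x,np.round(s.fun,1)
B=np.array([(137,-60),(137,60),(-80,-60),(-80,60)],float)
print(np.round(T,1).tolist(),np.round(S,1).tolist())
print(fit(T,B)); print(fit(S,B[[1,0,3,2]]))
print("rib top",r("top",c(541,397,195,180),79))
print("cup top",r("top",c(195,137,365,185),40),"scene",r("scene",c(167,150,255,330),40), r("scene",c(170,215,255,330),0))
# lid rear/front edges at 57
for p in ((418,212),(318,380),(780,408)): print("lid",r("top",c(*p,195,180),57))
print("shaker",r("top",(429,281),80),"red",r("top",c(45,65,365,185),40),"or",r("top",c(352,95,365,185),40))
E
```

```text
[[678.3, 176.6], [584.3, 241.5], [557.5, 1.4], [459.8, 61.6]] [[584.8, 240.3], [682.1, 176.6], [467.4, 61.7], [555.4, 5.4]]
(array([553.89080692,  96.73738225,   0.97218248]), array([-2.4,  0.5,  2.8, -2.2, -0.9,  4.5,  0.5, -2.8]))
(array([556.28454428,  97.4779166 ,   0.96925514]), array([ 0.4, -4.1, -1.2,  0.1,  5.8, -3.8, -5.1,  7.8]))
rib top [498.8775629   14.57824446]
cup top [ 606.24745702 -220.95607869] scene [ 610.44485858 -223.30696103] [ 611.23776436 -226.33875705]
lid [588.57486578  67.61873796]
lid [513.37172813 113.65593554]
lid [493.62619436 -90.89156482]
shaker [ 441.55590069 -254.34531498] red [ 643.17655286 -153.98875844] or [ 623.75913965 -295.27596339]
```

```bash
python3 - <<'E'
from h import *
from scipy.spatial.transform import Rotation as R
o=get_obs();M=R.from_euler("xyz",o["tcp_rot"]).as_matrix();print(M.round(3))
j=np.degrees(np.arctan2(M[1,2],M[0,2]));print("jaw deg",j, o["tool_pos"])
print("twist to box y:",[(np.degrees(.967)+90*k-j+180)%360-180 for k in(1,3)])
E
```

```text
[[-0.     0.94   0.342]
 [ 0.001  0.342 -0.94 ]
 [-1.     0.    -0.001]]
jaw deg -70.01622228343683 [ 179.3824163  -493.00617442  200.12849649]
twist to box y: [np.float64(-144.57875892741254), np.float64(35.42124107258746)]
```

Emit:
carry_out --pt "30 19 0 2.5" --pt "61 39 0 5" --pt "92 58 0 7.5" --pt "123 77 0 10" --pt "153 97 0 12.5" --pt "184 116 0 15" --pt "215 135 0 17.5" --pt "246 154 0 20" --pt "276 174 0 22.5" --pt "307 193 0 25" --pt "338 212 0 27.5" --pt "369 232 0 30" --pt "399 251 0 33" --pt "430 270 0 35.4" --pt "430 270 0 35.4" --pt "430 270 0 35.4" --hand 64

```text
time: 1.43
tool_pos: [610.2, -221.3, 198.8]
tcp_rot: [-3.099, 1.568, 2.583]
contact_force: [-0.1, -0.4, -0.7]
grip_width: 64.0
```

```bash
cat >> h.py <<'E'
from scipy.spatial.transform import Rotation as R
def wpose():
    o=get_obs();T=np.eye(4);T[:3,:3]=R.from_euler("xyz",o["tcp_rot"]).as_matrix();T[:3,3]=o["tool_pos"]
    return T@np.array(camera_info("wrist")["mount"]),o
def pix(n,p,P):
    i=camera_info(n);Q=np.linalg.inv(P)
    return cv2.projectPoints(np.array([p],float),cv2.Rodrigues(Q[:3,:3])[0],Q[:3,3],np.array(i["camera_matrix"]),np.array(i["dist"]))[0].ravel()
E
python3 - <<'E'
from h import *
P,o=wpose();np.save("P1.npy",P);im=capture("wrist");cv2.imwrite("pics/w1.png",im[:,:,::-1])
print(o["time"],o["tool_pos"],o["contact_force"]);print(pix("wrist",[608,-223,40],P),pix("wrist",[608,-223,0],P))
E
```

```text
1.4333 [ 610.22042584 -221.33601053  198.75382058] [-0.05870258 -0.3956343  -0.72815616]
[320.79348296 215.20175992] [320.92838934 207.26130608]
```

View pics/w1.png

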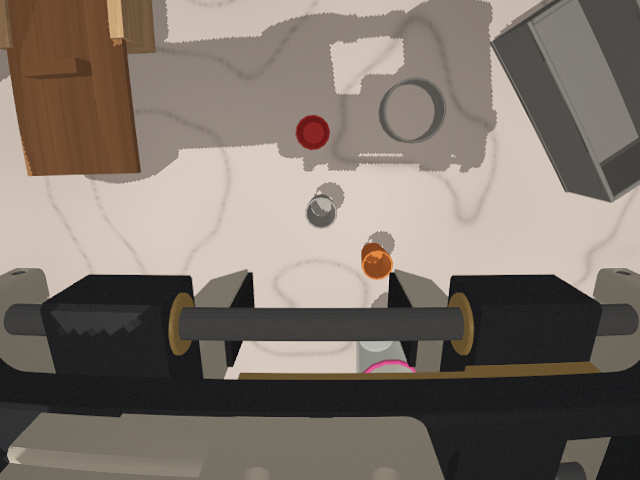

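The grey steel cup's rim is at about (321,212), within 3 px of my prediction. Red at (313,132) and orange at (377,260) are clear of the jaw line, which is horizontal in the image.

```bash
python3 - <<'E'
from h import *
P=np.load("P1.npy");p=ray("wrist",321,212,40,P);print(p);print("shift",p-get_obs()["tool_pos"])
E
```

```text
[ 609.9530977  -220.50124568   40.        ]
shift [   0.72697509    1.92357789 -159.10959187]
```

Emit:
carry_out --pt "0.5 2 -35 0" --pt "0.5 2 -70 0" --pt "0.5 2 -105 0" --pt "0.5 2 -130 0" --pt "0.5 2 -150 0" --pt "0.5 2 -170 0" --pt "0.5 2 -182 0" --pt "0.5 2 -188 0" --pt "0.5 2 -188 0" --pt "0.5 2 -188 0"

```text
time: 2.32
tool_pos: [609.9, -221.1, 12.0]
tcp_rot: [-2.96, 1.569, 2.72]
contact_force: [-0.4, -0.3, 0.1]
grip_width: 63.8
```

Emit:
carry_out --pt "0 0 0 0" --pt "0 0 0 0" --pt "0 0 0 0" --pt "0 0 0 0" --pt "0 0 0 0" --pt "0 0 0 0" --pt "0 0 0 0" --pt "0 0 0 0" --hand 20

```text
time: 2.98
tool_pos: [610.0, -221.1, 12.2]
tcp_rot: [-2.958, 1.569, 2.721]
contact_force: [-0.7, 0.4, 1.8]
grip_width: 28.7
```

Emit:
carry_out --pt "0 0 15 0" --pt "0 0 40 0" --pt "0 0 75 0" --pt "0 0 110 0" --pt "-4 28 115 0" --pt "-8 60 115 0" --pt "-12 95 115 0" --pt "-17 130 115 0" --pt "-22 165 115 0" --pt "-26 200 115 0" --pt "-31 235 115 0" --pt "-35 270 115 0" --pt "-39 300 115 0" --pt "-42 322 115 0" --pt "-43 334 115 0" --pt "-43 334 115 0" --pt "-43 334 115 0" --pt "-43 334 115 0"

```text
time: 4.48
tool_pos: [567.3, 111.6, 127.1]
tcp_rot: [-2.641, 1.569, 3.037]
contact_force: [-0.7, 1.0, -1.3]
grip_width: 28.3
```

```bash
python3 - <<'E'
from h import *
P,o=wpose();np.save("P2.npy",P);im=capture("wrist");cv2.imwrite("pics/w2.png",im[:,:,::-1])
print(o["time"],o["tool_pos"],o["contact_force"],o["grip_width"]);print(np.array(wpose()[0][:3,:3]).round(2))
for x,y in((137,-60),(137,60),(-80,-60),(-80,60)):
    a=.967;print(pix("wrist",[555+x*np.cos(a)-y*np.sin(a),97+x*np.sin(a)+y*np.cos(a),62],P).round())
print("cup bottom",pix("wrist",o["tool_pos"]-[0,0,12],P).round())
E
```

```text
4.4833 [567.28115499 111.60895248 127.05368106] [-0.71429935  0.95805095 -1.28187798] 28.26501940407102
[[ 0.82 -0.55 -0.15]
 [-0.57 -0.79 -0.22]
 [-0.    0.27 -0.96]]
[412.  63.]
[226.  64.]
[394. 359.]
[244. 358.]
cup bottom [321. 265.]
```

View pics/w2.png

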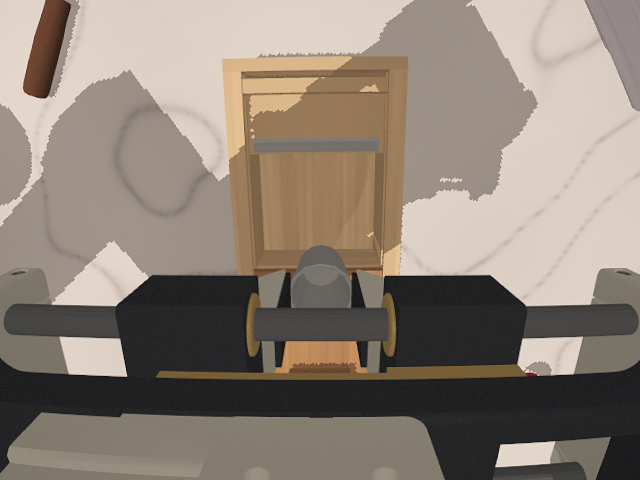

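The box's back corners show at (222,60) and (408,57), with the ridge at y=145. The cup hangs at (321,265). That puts the box a few mm further left and back than my estimate, so I'll refine it.

```bash
python3 - <<'E'
from h import *
P=np.load("P2.npy")
a=ray("wrist",222.5,59.5,62,P)[:2];b=ray("wrist",408,57,62,P)[:2]
print(a,b,np.linalg.norm(a-b));d=(a-b)/np.linalg.norm(a-b);yaw=np.arctan2(-d[0],d[1]);ex=np.array([np.cos(yaw),np.sin(yaw)])
o=(a+b)/2-137*ex;t=get_obs()["tool_pos"]
print("yaw",yaw,"origin",o,"well",o+20*ex,"tcp in box",(t[:2]-o)@ex,(t[:2]-o)@d)
r=ray("wrist",316,139,51,P)[:2],ray("wrist",316,151,51,P)[:2]
print("ridge x",[(q-o)@ex for q in r],"ridge y ends",[(ray("wrist",u,145,51,P)[:2]-o)@d for u in (253,379)])
print("lid front",[(ray("wrist",u,272,57,P)[:2]-o)@ex for u in(262,380)])
E
```

```text
[583.2651432  246.94889398] [682.10734132 180.37444051] 119.17188420728579
yaw 0.9780484006488503 origin [556.15224948 100.03267469] well [567.32509514 116.62084879] tcp in box 15.661958227492365 -2.920997194425248
ridge x [np.float64(85.69260121454086), np.float64(77.45569357281902)] ridge y ends [np.float64(44.61405223474091), np.float64(-43.86676508463411)]
lid front [np.float64(-10.633141366312659), np.float64(-11.549831211830107)]
```

Emit:
carry_out --pt "0.5 4.5 -10 0" --pt "0.5 4.5 -30 0" --pt "0.5 4.5 -55 0" --pt "0.5 4.5 -75 0" --pt "0.5 4.5 -92 0" --pt "0.5 4.5 -102 0" --pt "0.5 4.5 -106 0" --pt "0.5 4.5 -107 0" --pt "0.5 4.5 -107.5 0" --pt "0.5 4.5 -107.5 0"

```text
time: 5.37
tool_pos: [568.6, 115.8, 20.4]
tcp_rot: [2.123, 1.57, 1.518]
contact_force: [1.0, -0.1, -0.4]
grip_width: 28.4
```

Emit:
carry_out --pt "0 0 -1 0" --pt "0 0 -1.6 0" --pt "0 0 -2 0" --pt "0 0 -2 0"

```text
time: 5.7
tool_pos: [568.7, 115.9, 18.7]
tcp_rot: [1.373, 1.57, 0.768]
contact_force: [-0.5, -1.0, -1.4]
grip_width: 28.3
```

Emit:
carry_out --pt "0 0 -0.4 0" --pt "0 0 -0.8 0" --pt "0 0 -0.8 0"

```text
time: 5.95
tool_pos: [568.9, 115.9, 18.2]
tcp_rot: [1.155, 1.57, 0.55]
contact_force: [-0.5, 0.2, 1.2]
grip_width: 28.7
```

Emit:
carry_out --pt "0 0 0 0" --pt "0 0 0 0" --pt "0 0 0 0" --pt "0 0 0 0" --pt "0 0 0 0" --hand 42

```text
time: 6.37
tool_pos: [568.8, 115.9, 18.1]
tcp_rot: [1.155, 1.57, 0.55]
contact_force: [-0.4, -0.1, 0.6]
grip_width: 42.2
```

Emit:
carry_out --pt "0 0 8 0" --pt "0 0 25 0" --pt "0 0 50 0" --pt "0 0 85 0" --pt "0 0 115 0" --pt "0 0 115 0"

```text
time: 6.87
tool_pos: [572.5, 116.3, 140.4]
tcp_rot: [0.715, 1.558, 0.109]
contact_force: [1.1, 0.4, 0.7]
grip_width: 41.9
```

```bash
python3 - <<'E'
from h import *
P,o=wpose();np.save("P3.npy",P)
cv2.imwrite("pics/s3.png",capture("scene")[:,:,::-1]);cv2.imwrite("pics/t3.png",capture("top")[:,:,::-1])
s=cv2.imread("pics/s3.png")[170:290,250:450];t=cv2.imread("pics/t3.png")[175:305,195:355]
cv2.imwrite("pics/c3.png",np.vstack([cv2.resize(s,(560,336)),cv2.resize(t,(560,264))]) if 0 else cv2.resize(s,None,fx=4,fy=4,interpolation=2))
print(o["tool_pos"],o["contact_force"],o["grip_width"])
E
```

```text
[572.52408076 116.26713652 140.37835868] [1.07963206 0.43332126 0.68716248] 41.91550461282535
```

View pics/c3.png

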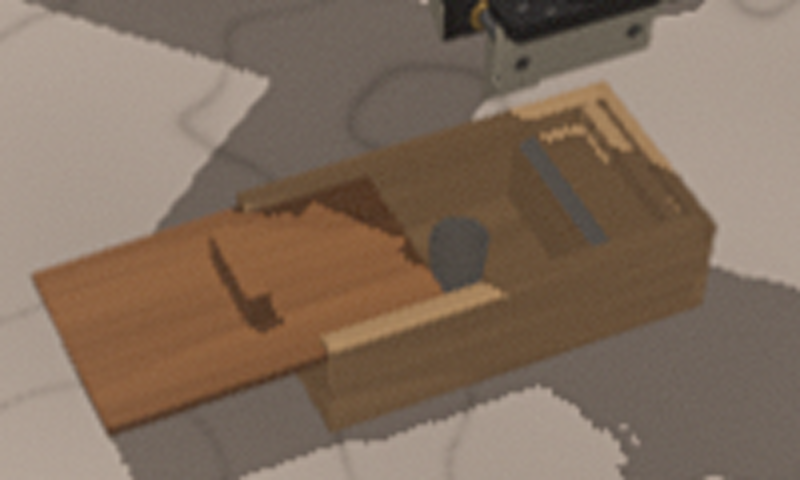

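The cup stands upright in the compartment, at about (458,250) in the crop, and the lid hasn't moved. Next I go behind the rib with closed fingers.

Emit:
carry_out --pt "-17 -24 0 0" --pt "-36 -50 0 0" --pt "-55 -77 0 0" --pt "-74 -103 0 0" --pt "-92 -128 0 0" --pt "-101 -142 0 0" --pt "-101 -142 -20 0" --pt "-101 -142 -45 0" --pt "-101 -142 -65 0" --pt "-101 -142 -75 0" --pt "-101 -142 -77 0" --pt "-101 -142 -77 0" --pt "-101 -142 -77 0" --hand 0

```text
time: 8.05
tool_pos: [468.6, -25.9, 58.0]
tcp_rot: [0.824, 1.567, 0.219]
contact_force: [1.2, 0.1, 0.1]
grip_width: 0.3
```

```bash
python3 - <<'E'
from h import *
P,o=wpose();np.save("P4.npy",P);im=capture("wrist");cv2.imwrite("pics/w4.png",im[:,:,::-1])
M=R.from_euler("xyz",o["tcp_rot"]).as_matrix()
e=np.array([np.cos(.972),np.sin(.972)]);t=o["tool_pos"];d=t[:2]-[555.5,98.5]
print(t,o["contact_force"],o["grip_width"],"box x,y",d@e,d@[-e[1],e[0]],"jaw",np.degrees(np.arctan2(M[1,2],M[0,2])),"want",np.degrees(.972)-90)
E
```

```text
[468.56587238 -25.94992528  57.96096671] [1.24137198 0.12488917 0.07365249] 0.32423077215054935 box x,y -151.79776490378828 1.6628341130948328 jaw -34.683415587804085 want -34.30850231328398
```

View pics/w4.png

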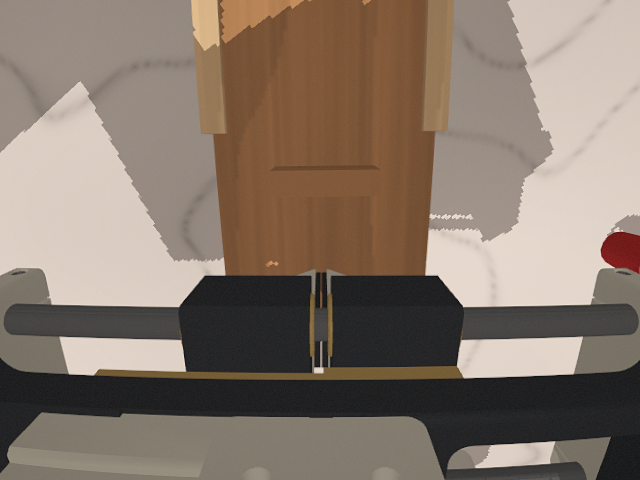

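The picture shows the lid with its rib at (326,180), ahead of the closed fingers and nearly centred. I'll raise 4.5 mm and approach it.

Emit:
carry_out --pt "1 -1 4.5 0" --pt "5 4 4.5 0" --pt "9 10 4.5 0" --pt "12 15 4.5 0" --pt "14 18 4.5 0" --pt "16 21 4.5 0" --pt "18 24 4.5 0" --pt "20 27 4.5 0" --pt "22 29 4.5 0" --pt "23 31 4.5 0" --pt "24 32.5 4.5 0" --pt "25 34 4.5 0" --pt "25 34 4.5 0"

```text
time: 9.18
tool_pos: [494.1, 8.1, 62.8]
tcp_rot: [0.735, 1.566, 0.129]
contact_force: [0.7, 0.2, 0.1]
grip_width: 0.5
```

Emit:
carry_out --pt "2 3 0 0" --pt "4.5 6.5 0 0" --pt "7 10 0 0" --pt "9 13 0 0" --pt "11 16 0 0" --pt "13 19 0 0" --pt "15 22 0 0" --pt "17 25 0 0" --pt "19 28 0 0" --pt "21 31 0 0" --pt "22.5 33 0 0" --pt "22.5 33 0 0"

```text
time: 10.18
tool_pos: [516.9, 41.5, 62.8]
tcp_rot: [0.738, 1.566, 0.133]
contact_force: [-0.8, -0.6, -0.5]
grip_width: 0.3
```

```bash
python3 - <<'E'
from h import *
P,o=wpose();cv2.imwrite("pics/s5.png",capture("scene")[:,:,::-1]);capture
cv2.imwrite("pics/c5.png",cv2.resize(cv2.imread("pics/s5.png")[170:290,250:450],None,fx=4,fy=4,interpolation=2))
e=np.array([np.cos(.972),np.sin(.972)]);d=o["tool_pos"][:2]-[555.5,98.5];f=o["contact_force"]
print(d@e,d@[-e[1],e[0]],"F along",f[:2]@e,f)
E
```

```text
-68.817270773648 -0.19728319014859877 F along -0.9850626605985562 [-0.84789482 -0.61396962 -0.45738513]
```

View pics/c5.png

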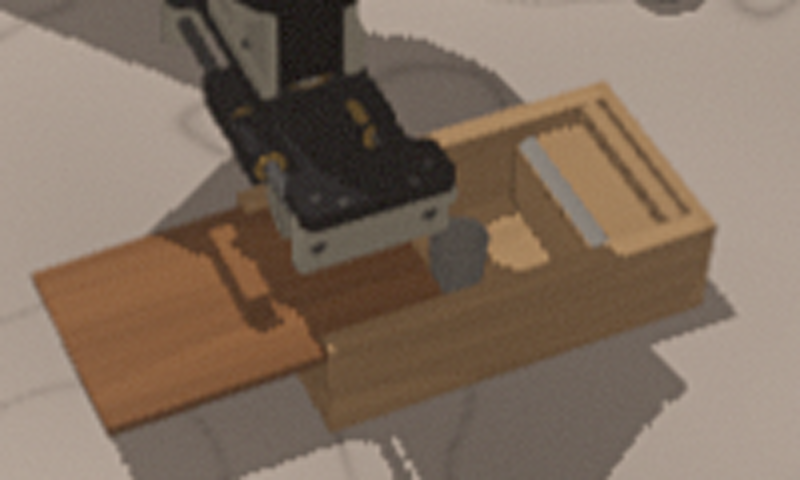

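```bash
python3 - <<'E'
from h import *
P=np.load("P4.npy");print("rib from w4",ray("wrist",326,195,79,P),ray("wrist",326,170,79,P), "tcp then px",pix("wrist",[468.6,-25.9,58],P), "boxmouth",ray("wrist",213,133,62,P),ray("wrist",435,130,62,P))
S=np.array(camera_info("scene")["pose"]);o=get_obs()
for p in (o["tool_pos"],o["tool_pos"]+[0,0,66],[499,14.6,79],[499,14.6,57]):
    q=pix("scene",p,S);print(np.round(p),((q-[250,170])*4).round())
E
```

```text
rib from w4 [496.30813846  10.70123306  79.        ] [502.67147128  19.98043543  79.        ] tcp then px [321.38808144 272.84822306] boxmouth [467.23534708  64.55826991  62.        ] [556.53590059   4.62634884  62.        ]
[517.  41.  63.] [298. 259.]
[517.  41. 129.] [298. 165.]
[499.  15.  79.] [239. 256.]
[499.  15.  57.] [240. 286.]
```

```bash
python3 - <<'E'
from h import *
w=capture("wrist")[:,:,::-1];t=capture("top")[:,:,::-1];s=capture("scene")[:,:,::-1]
cv2.imwrite("pics/w6.png",w);cv2.imwrite("pics/t6.png",t);cv2.imwrite("pics/s6.png",s)
a=cv2.resize(w,(400,300));b=cv2.resize(t[180:300,195:355],(400,300),interpolation=2);c=cv2.resize(s[180:300,250:410],(400,300),interpolation=2)
d=cv2.resize(cv2.imread("pics/t3.png")[180:300,195:355],(400,300),interpolation=2)
cv2.imwrite("pics/m6.png",np.vstack([np.hstack([a,b]),np.hstack([c,d])]))
E
```

```text
(no output)
```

View pics/m6.png

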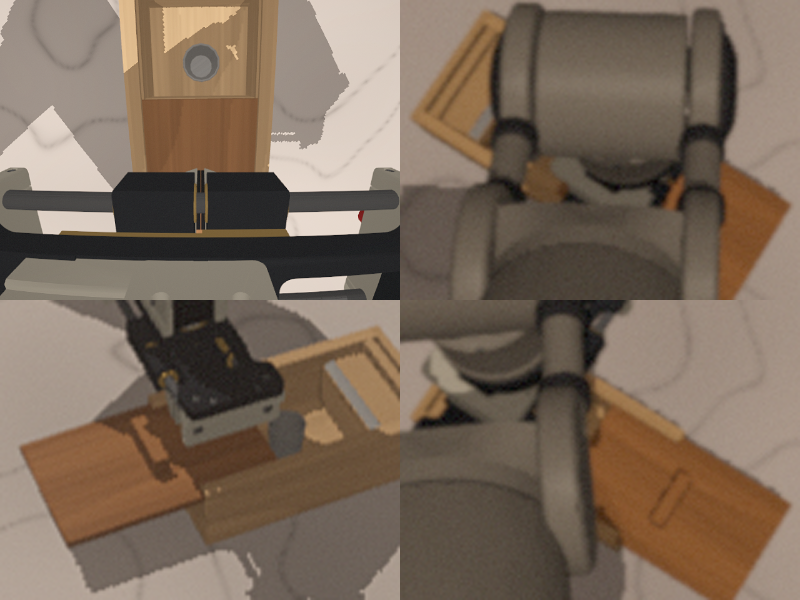

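The lid hasn't moved (its rear corner is still where it was in the earlier top view), yet the tool is now ahead of the rib. The fingers must have gone past the rib without engaging it. I'll grip the rib across its thickness instead, so first I check the last joint's range.

```bash
python3 - <<'E'
from h import *
o=get_obs();print(o["time"],o["joint_positions"].round(3) if hasattr(o["joint_positions"],"round") else o["joint_positions"],o["tool_pos"],o["contact_force"])
M=R.from_euler("xyz",o["tcp_rot"]).as_matrix();print(M.round(3))
E
```

```text
10.3833 [-6.900e-02  4.820e-01  1.731e+00  1.000e-03  9.240e-01  5.350e-01] [516.4300627   41.04840551  62.8226692 ] [ 2.00136407e-01 -1.05585751e-05 -5.02205277e-01]
[[ 0.005  0.569  0.822]
 [ 0.001  0.822 -0.569]
 [-1.     0.003  0.004]]
```

Emit:
carry_out --pt "0 0 25 0" --pt "0 0 55 0" --pt "-2 -3 70 6" --pt "-4 -6 70 13" --pt "-6 -9 70 20" --pt "-8 -12 70 27" --pt "-10 -15 70 34" --pt "-12 -18 70 41" --pt "-14 -21 70 48" --pt "-16 -24 70 55" --pt "-17 -26 70 62" --pt "-17 -26 70 69" --pt "-17 -26 70 76" --pt "-17 -26 70 83" --pt "-17 -26 70 90.4" --pt "-17 -26 70 90.4" --pt "-17 -26 70 90.4" --hand 50

```text
time: 11.8
tool_pos: [499.3, 14.9, 132.8]
tcp_rot: [0.741, 1.566, 1.709]
contact_force: [0.4, 0.2, -0.3]
grip_width: 50.1
```

```bash
python3 - <<'E'
from h import *
P,o=wpose();np.save("P7.npy",P);w=capture("wrist")[:,:,::-1];cv2.imwrite("pics/w7.png",w)
M=R.from_euler("xyz",o["tcp_rot"]).as_matrix()
print(o["tool_pos"],o["contact_force"],np.degrees(np.arctan2(M[1,2],M[0,2])),o["grip_width"])
print("rib top px",pix("wrist",[499.3,15,79],P),"tcp px",pix("wrist",o["tool_pos"],P))
E
```

```text
[499.34875087  14.90861016 132.82295527] [ 0.35647238  0.16406975 -0.34346118] 55.50664599670846 50.102554676122075
rib top px [319.02186528 243.569303  ] tcp px [318.83616115 272.03371263]
```

View pics/w7.png

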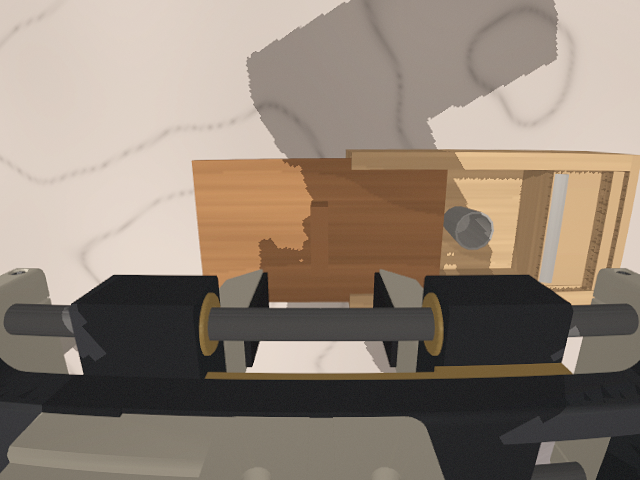

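The rib at (319,235) sits midway between the open pads, and the cup is upright at (470,228) with its rim clear of the lid. Descending and gripping.

Emit:
carry_out --pt "0 0 -20 0" --pt "0 0 -45 0" --pt "0 0 -60 0" --pt "0 0 -68 0" --pt "0 0 -71 0" --pt "0 0 -72.5 0" --pt "0 0 -72.5 0" --pt "0 0 -72.5 0"

```text
time: 12.52
tool_pos: [500.0, 14.9, 61.2]
tcp_rot: [0.397, 1.566, 1.365]
contact_force: [0.6, 0.4, 0.1]
grip_width: 49.9
```

Emit:
carry_out --pt "0 0 0 0" --pt "0 0 0 0" --pt "0 0 0 0" --pt "0 0 0 0" --pt "0 0 0 0" --pt "0 0 0 0" --pt "0 0 0 0" --pt "0 0 0 0" --hand 4

```text
time: 13.18
tool_pos: [500.0, 14.9, 61.1]
tcp_rot: [0.412, 1.566, 1.38]
contact_force: [-0.2, 0.5, -0.2]
grip_width: 5.0
```

The fingers closed to 5 mm where a 12 mm rib should be, so the tips seem to be higher than the reading says, or the rib is lower. I'll lower gently by feel to find the lid's surface.

Emit:
carry_out --pt "0 0 -1 0" --pt "0 0 -2 0" --pt "0 0 -3 0" --pt "0 0 -3.5 0" --pt "0 0 -4 0" --pt "0 0 -4.5 0" --pt "0 0 -4.5 0"

```text
time: 13.77
tool_pos: [500.0, 14.9, 56.5]
tcp_rot: [0.449, 1.566, 1.417]
contact_force: [-0.6, 0.9, -0.5]
grip_width: 3.9
```

```bash
python3 - <<'E'
from h import *
o=get_obs();print(o["tool_pos"],o["contact_force"],o["moment"],o["grip_width"])
P=wpose()[0];w=capture("wrist")[:,:,::-1];s=capture("scene")[:,:,::-1];cv2.imwrite("pics/w8.png",w);cv2.imwrite("pics/s8.png",s)
# lid shift since c3: match rear-corner patch of lid in scene image
a=cv2.imread("pics/s3.png")
for x0,y0,x1,y1 in((255,235,285,280),(300,225,325,255)):
    r=cv2.matchTemplate(s[y0-12:y1+12,x0-12:x1+12],a[y0:y1,x0:x1],cv2.TM_CCOEFF_NORMED);print(cv2.minMaxLoc(r)[1::2],"no shift = (12,12)")
print("rib px expected in wrist",[pix("wrist",[499.3+sx*.5636*6-sy*.826*25,15+sx*.826*6+sy*.5636*25,79],P).round() for sx in(-1,1) for sy in(-1,1)],"tcp",pix("wrist",o["tool_pos"],P).round())
E
```

```text
[499.9656914   14.88980996  56.53080342] [-0.6163276   0.88942258 -0.5195443 ] [ 0.06548319 -0.16767782 -0.03401467] 3.862403201864087
(0.9779103994369507, (12, 12)) no shift = (12,12)
(0.22661736607551575, (20, 9)) no shift = (12,12)
rib px expected in wrist [array([307., 334.]), array([305., 238.]), array([330., 333.]), array([331., 238.])] tcp [319. 272.]
```

```bash
python3 - <<'E'
from h import *
w=cv2.imread("pics/w8.png");s=cv2.imread("pics/s8.png")
a=cv2.resize(w[130:380,180:460],(448,400),interpolation=2);b=cv2.resize(s[190:290,250:338],(352,400),interpolation=2)
t=cv2.imread("pics/w7.png")
t=capture("top")[:,:,::-1]
c=cv2.resize(w,(267,200));d=cv2.resize(cv2.imread("pics/w1.png"),(267,200));e=cv2.resize(t[200:320,240:400],(266,200),interpolation=2)
cv2.imwrite("pics/m9.png",np.vstack([np.hstack([a,b]),np.hstack([c,d,e])]))
E
```

```text
(no output)
```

View pics/m9.png

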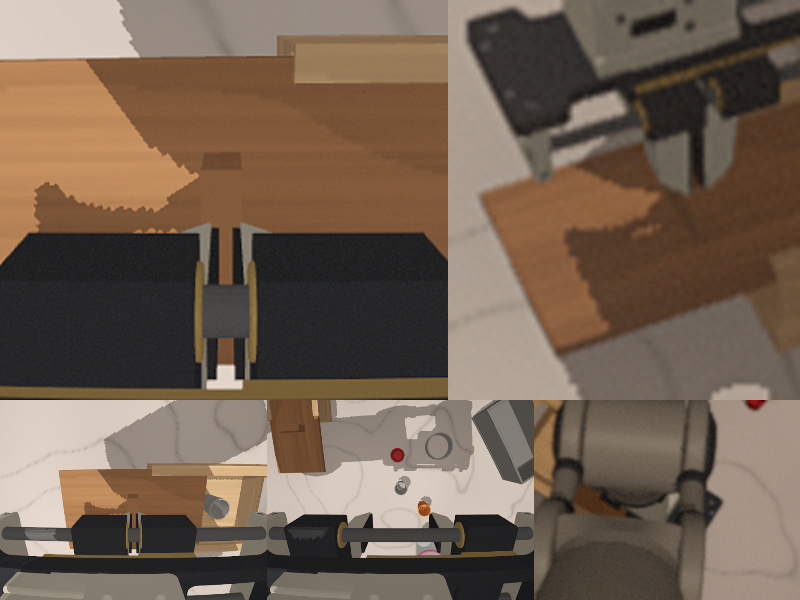

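The scene crop shows the finger tips at about (690,190), over the top of the rib rather than beside it. In the wrist crop the jaw gap at (228,240) is narrower than the rib beneath. So the fingers really end 20 mm or more above the reported TCP. I'll feel for the rib top with the closed fingers.

Emit:
carry_out --pt "0 0 -0.7 0" --pt "0 0 -1.4 0" --pt "0 0 -1.4 0" --hand 0

```text
time: 14.17
tool_pos: [500.0, 14.9, 55.1]
tcp_rot: [0.436, 1.566, 1.404]
contact_force: [0.2, 0.7, 0.7]
grip_width: 0.5
```

Emit:
carry_out --pt "0 0 -0.7 0" --pt "0 0 -1.4 0" --pt "0 0 -1.4 0"

```text
time: 14.42
tool_pos: [499.9, 14.9, 53.6]
tcp_rot: [0.492, 1.566, 1.46]
contact_force: [-0.2, -0.1, -0.9]
grip_width: 0.2
```

Emit:
carry_out --pt "0 0 -0.7 0" --pt "0 0 -1.4 0" --pt "0 0 -1.4 0"

```text
time: 14.67
tool_pos: [500.0, 14.9, 52.9]
tcp_rot: [0.385, 1.566, 1.353]
contact_force: [-2.4, -0.6, 7.8]
grip_width: 0.4
```

Contact comes at reading 53 with the rib top at 79, so the finger ends are about 26 mm above the reported TCP. I'll go behind the rib, drop to reading 36 (tips at about 62) and push.

Emit:
carry_out --pt "0 0 4 0" --pt "0 0 10 0" --pt "-6 -9 12 0" --pt "-14 -20 12 0" --pt "-21 -31 12 0" --pt "-24 -35 12 0" --pt "-24 -35 12 0" --pt "-24 -35 4 0" --pt "-24 -35 -6 0" --pt "-24 -35 -12 0" --pt "-24 -35 -15 0" --pt "-24 -35 -17 0" --pt "-24 -35 -17 0"

```text
time: 15.75
tool_pos: [475.9, -19.9, 35.4]
tcp_rot: [0.561, 1.566, 1.529]
contact_force: [0.4, 0.3, -0.2]
grip_width: 0.5
```

Emit:
carry_out --pt "2 3 0 0" --pt "4 6 0 0" --pt "6 9 0 0" --pt "8 12 0 0" --pt "9 13.5 0 0" --pt "10 15 0 0" --pt "11 16.5 0 0" --pt "12 18 0 0" --pt "13.5 20 0 0" --pt "15 22 0 0" --pt "17 25 0 0" --pt "17 25 0 0"

```text
time: 16.75
tool_pos: [493.3, 5.6, 35.4]
tcp_rot: [0.454, 1.566, 1.423]
contact_force: [0.7, 0.7, -0.7]
grip_width: 0.6
```

```bash
cat > st.py <<'E'
from h import *
o=get_obs();e=np.array([np.cos(.972),np.sin(.972)]);d=o["tool_pos"][:2]-[555.5,98.5];f=o["contact_force"]
print("t",o["time"],"box x,y",(d@e).round(1),(d@[-e[1],e[0]]).round(1),"z",o["tool_pos"][2].round(1),"F along",(f[:2]@e).round(1),f.round(1))
s=capture("scene")[:,:,::-1];cv2.imwrite("pics/last.png",s);a=cv2.imread("pics/s3.png");x0,y0,x1,y1=255,235,285,280
r=cv2.matchTemplate(s[y0-25:y1+12,x0-12:x1+70],a[y0:y1,x0:x1],cv2.TM_CCOEFF_NORMED);m=cv2.minMaxLoc(r);q=m[3]
S=np.array(camera_info("scene")["pose"])
g=lambda u,v:ray("scene",u,v,57,S)[:2]
print("corner match",m[1],"lid shift",((g(279+q[0]-12,277+q[1]-25)-g(279,277))@e).round(1))
E
python3 st.py
```

```text
t 16.75 box x,y -111.8 -1.0 z 35.4 F along 1.0 [ 0.7  0.7 -0.7]
corner match 0.8960338830947876 lid shift 12.2
```

The lid now moves with the tool; image matching puts the shift at about 12 mm. Advancing towards the ridge.

Emit:
carry_out --pt "2 3 0 0" --pt "4.5 6.5 0 0" --pt "7 10 0 0" --pt "9 13 0 0" --pt "11 16 0 0" --pt "13 19 0 0" --pt "15 22 0 0" --pt "17 25 0 0" --pt "19 28 0 0" --pt "21 31 0 0" --pt "23 34 0 0" --pt "24.5 36 0 0" --pt "24.5 36 0 0"

```text
time: 17.88
tool_pos: [518.0, 41.9, 35.4]
tcp_rot: [0.425, 1.566, 1.394]
contact_force: [0.4, -0.4, -0.3]
grip_width: 0.7
```

Emit:
carry_out --pt "1 1.5 0 0" --pt "2 3 0 0" --pt "3 4.5 0 0" --pt "4 6 0 0" --pt "5 7.5 0 0" --pt "6 9 0 0" --pt "6 9 0 0"

```text
time: 18.47
tool_pos: [524.2, 51.1, 35.4]
tcp_rot: [0.375, 1.566, 1.345]
contact_force: [0.3, -0.2, -0.8]
grip_width: 0.5
```

```bash
python3 st.py
```

```text
t 18.4667 box x,y -56.7 -0.9 z 35.4 F along 0.1 [ 0.3 -0.2 -0.8]
corner match 0.8849700689315796 lid shift 65.1
```

Emit:
carry_out --pt "1 1.5 0 0" --pt "2 3 0 0" --pt "3 4.5 0 0" --pt "4 6 0 0" --pt "5 7.5 0 0" --pt "5 7.5 0 0"

```text
time: 19.02
tool_pos: [529.4, 58.9, 35.4]
tcp_rot: [0.335, 1.565, 1.304]
contact_force: [-0.6, 0.5, 0.8]
grip_width: 0.7
```

Emit:
carry_out --pt "1 1.5 0 0" --pt "2 3 0 0" --pt "3 4.5 0 0" --pt "4 6 0 0" --pt "5 7.5 0 0" --pt "5 7.5 0 0"

```text
time: 19.52
tool_pos: [534.7, 66.7, 35.4]
tcp_rot: [0.295, 1.565, 1.265]
contact_force: [-0.3, 0.3, -1.0]
grip_width: 0.6
```

Emit:
carry_out --pt "1 1.5 0 0" --pt "2 3 0 0" --pt "3 4.5 0 0" --pt "4 6 0 0" --pt "4 6 0 0"

```text
time: 19.93
tool_pos: [537.9, 71.8, 35.5]
tcp_rot: [0.709, 1.567, 1.679]
contact_force: [-4.6, -5.1, 3.8]
grip_width: 0.5
```

```bash
python3 st.py
```

```text
t 19.9333 box x,y -32.0 -0.5 z 35.5 F along -6.8 [-4.6 -5.1  3.8]
corner match 0.8556604981422424 lid shift 87.2
```

Ridge contact shows as about 7 N of resistance. I'll push on over it.

Emit:
carry_out --pt "1 1.5 0 0" --pt "2 3 0 0" --pt "3 4.5 0 0" --pt "4 6 0 0" --pt "5 7.5 0 0" --pt "5 7.5 0 0"

```text
time: 20.48
tool_pos: [542.4, 78.9, 35.5]
tcp_rot: [1.062, 1.568, 2.032]
contact_force: [-3.5, -3.8, 2.5]
grip_width: 0.2
```

Emit:
carry_out --pt "1 1.5 0 0" --pt "2 3 0 0" --pt "3 4.5 0 0" --pt "4 6 0 0" --pt "5 7.5 0 0" --pt "5 7.5 0 0"

```text
time: 20.98
tool_pos: [547.2, 86.2, 35.5]
tcp_rot: [1.279, 1.568, 2.25]
contact_force: [-2.7, -2.8, 2.7]
grip_width: 0.4
```

```bash
python3 st.py
```

```text
t 20.9833 box x,y -14.8 -0.1 z 35.5 F along -3.8 [-2.7 -2.8  2.7]
corner match 0.8363884091377258 lid shift 95.9
```

Emit:
carry_out --pt "1 1.5 0 0" --pt "2 3 0 0" --pt "3 4.5 0 0" --pt "4 6 0 0" --pt "4 6 0 0"

```text
time: 21.45
tool_pos: [551.3, 92.2, 35.6]
tcp_rot: [1.257, 1.568, 2.228]
contact_force: [-2.4, -3.5, 2.3]
grip_width: 0.5
```

```bash
sed -i 's/y0-25:y1/y0-45:y1/;s/x1+70/x1+95/;s/q\[1\]-25/q[1]-45/' st.py; python3 st.py
```

```text
t 21.45 box x,y -7.6 -0.1 z 35.6 F along -4.2 [-2.4 -3.5  2.3]
corner match 0.8236697912216187 lid shift 96.6
```

```bash
cat > lid.py <<'E'
import sys
from h import *
def rear(s,cam="scene"):
    P=np.array(camera_info(cam)["pose"]);hsv=cv2.cvtColor(s,cv2.COLOR_BGR2HSV);r=[]
    for y in(-45,-30,0,30,45):
        xs=np.arange(-215,-60,1.);e=np.array([.5636,.826]);n=np.array([-.826,.5636])
        v=[]
        for x in xs:
            p=np.array([555.5,98.5])+x*e+y*n;u=pix(cam,[*p,57],P).round().astype(int);v.append(hsv[u[1],u[0],1])
        v=np.array(v);k=np.flatnonzero(v>95);r.append(xs[k[0]] if len(k) else None)
    return r
if __name__=="__main__":
    for f in sys.argv[1:]: print(f,"lid rear box x at y -45..45:",rear(cv2.imread(f)))
E
python3 lid.py pics/s3.png pics/s8.png pics/last.png
```

```text
pics/s3.png lid rear box x at y -45..45: [np.float64(-194.0), np.float64(-195.0), np.float64(-194.0), np.float64(-195.0), np.float64(-194.0)]
pics/s8.png lid rear box x at y -45..45: [np.float64(-194.0), np.float64(-195.0), np.float64(-194.0), np.float64(-195.0), np.float64(-194.0)]
pics/last.png lid rear box x at y -45..45: [np.float64(-96.0), np.float64(-96.0), np.float64(-97.0), np.float64(-89.0), np.float64(-83.0)]
```

The lid's rear edge is at -96, so the lid has moved only about 98 mm and stopped gaining on the last pushes. The closed jaws are probably sliding back along their own opening axis, which lies in the push direction. I'll turn the jaws across the box so the push goes through the fingers' stiff direction.

Emit:
carry_out --pt "-4 -6 0 0" --pt "-9 -13 0 0" --pt "-15 -22 0 0" --pt "-21 -31 3 0" --pt "-24 -35 20 0" --pt "-24 -35 35 -5" --pt "-24 -35 35 -12" --pt "-24 -35 35 -19" --pt "-24 -35 35 -26" --pt "-24 -35 35 -33" --pt "-24 -35 35 -40" --pt "-24 -35 35 -47" --pt "-24 -35 35 -54" --pt "-24 -35 35 -61" --pt "-24 -35 35 -68" --pt "-24 -35 35 -75" --pt "-24 -35 35 -82" --pt "-24 -35 35 -90" --pt "-24 -35 35 -90" --pt "-24 -35 35 -90"

```text
time: 23.17
tool_pos: [527.0, 56.6, 70.8]
tcp_rot: [1.199, 1.567, 0.601]
contact_force: [0.9, -0.2, -0.3]
grip_width: 0.2
```

```bash
python3 st.py; python3 lid.py pics/last.png
```

```text
t 23.1667 box x,y -50.7 -0.0 z 70.8 F along 0.4 [ 0.9 -0.2 -0.3]
corner match 0.7574323415756226 lid shift 96.6
pics/last.png lid rear box x at y -45..45: [np.float64(-96.0), np.float64(-96.0), np.float64(-97.0), np.float64(-89.0), np.float64(-83.0)]
```

Emit:
carry_out --pt "0 0 -12 0" --pt "0 0 -25 0" --pt "0 0 -32 0" --pt "0 0 -35 0" --pt "0 0 -35 0" --pt "2 3 -35 0" --pt "5 7.5 -35 0" --pt "8 12 -35 0" --pt "11 16 -35 0" --pt "13 19 -35 0" --pt "14 20.5 -35 0" --pt "15 22 -35 0" --pt "16 23.5 -35 0" --pt "16 23.5 -35 0"

```text
time: 24.38
tool_pos: [543.1, 80.4, 35.7]
tcp_rot: [1.19, 1.567, 0.593]
contact_force: [0.3, -0.2, 0.4]
grip_width: 0.4
```

Emit:
carry_out --pt "1 1.5 0 0" --pt "2 3 0 0" --pt "3 4.5 0 0" --pt "3 4.5 0 0"

```text
time: 24.72
tool_pos: [546.4, 85.2, 35.7]
tcp_rot: [1.171, 1.567, 0.574]
contact_force: [-0.2, -0.2, 0.4]
grip_width: 0.5
```

```bash
python3 st.py; python3 lid.py pics/last.png
```

```text
t 24.7167 box x,y -16.2 0.0 z 35.7 F along -0.3 [-0.2 -0.2  0.4]
corner match 0.7942903637886047 lid shift 95.7
pics/last.png lid rear box x at y -45..45: [np.float64(-96.0), np.float64(-96.0), np.float64(-97.0), np.float64(-89.0), np.float64(-83.0)]
```

Emit:
carry_out --pt "1 1.5 0 0" --pt "2 3 0 0" --pt "3 4.5 0 0" --pt "3 4.5 0 0"

```text
time: 25.1
tool_pos: [549.5, 89.8, 35.8]
tcp_rot: [1.161, 1.567, 0.564]
contact_force: [0.3, 0.4, 0.0]
grip_width: 0.6
```

```bash
python3 st.py; python3 lid.py pics/last.png
```

```text
t 25.1 box x,y -10.6 0.1 z 35.8 F along 0.5 [0.3 0.4 0. ]
corner match 0.807934045791626 lid shift 95.7
pics/last.png lid rear box x at y -45..45: [np.float64(-96.0), np.float64(-96.0), np.float64(-97.0), np.float64(-89.0), np.float64(-83.0)]
```

The -96 reading is a saturation artefact: behind the lid, those sight lines meet the box's own mouth face. The lid is probably already near +14 and not stuck. I'll keep going in small steps to contact.

Emit:
carry_out --pt "1 1.5 0 0" --pt "2 3 0 0" --pt "3 4.5 0 0" --pt "3 4.5 0 0"

```text
time: 25.48
tool_pos: [552.6, 94.5, 35.7]
tcp_rot: [1.155, 1.567, 0.558]
contact_force: [0.3, 0.0, 0.4]
grip_width: 0.2
```

Emit:
carry_out --pt "1 1.5 0 0" --pt "2 3 0 0" --pt "2.5 3.5 0 0" --pt "2.5 3.5 0 0"

```text
time: 25.82
tool_pos: [554.7, 97.7, 35.6]
tcp_rot: [1.161, 1.568, 0.565]
contact_force: [-1.2, -3.2, 0.8]
grip_width: 0.7
```

```bash
python3 st.py
```

```text
t 25.8167 box x,y -1.1 0.2 z 35.6 F along -3.3 [-1.2 -3.2  0.8]
corner match 0.8199460506439209 lid shift 95.9
```

Contact comes at box x -1 with 3.3 N, as that predicted. I'll ease on towards the stop in short steps.

Emit:
carry_out --pt "0.7 1 0 0" --pt "1.4 2 0 0" --pt "2 3 0 0" --pt "2 3 0 0"

```text
time: 26.2
tool_pos: [556.7, 100.6, 35.7]
tcp_rot: [1.16, 1.568, 0.564]
contact_force: [-2.6, -3.9, 1.0]
grip_width: 0.5
```

Emit:
carry_out --pt "0.7 1 0 0" --pt "1.4 2 0 0" --pt "2 3 0 0" --pt "2 3 0 0"

```text
time: 26.53
tool_pos: [559.1, 104.1, 35.7]
tcp_rot: [1.179, 1.567, 0.582]
contact_force: [-0.3, -0.4, -0.1]
grip_width: 0.2
```

The force dropped to zero, so the ridge has snapped. I'll make tiny steps to feel the stop.

Emit:
carry_out --pt "0.3 0.4 0 0" --pt "0.5 0.8 0 0" --pt "0.5 0.8 0 0"

```text
time: 26.78
tool_pos: [559.9, 105.1, 35.7]
tcp_rot: [1.139, 1.567, 0.543]
contact_force: [-0.9, -1.1, 1.2]
grip_width: 0.5
```

Emit:
carry_out --pt "0.3 0.4 0 0" --pt "0.5 0.8 0 0" --pt "0.5 0.8 0 0"

```text
time: 27.03
tool_pos: [559.9, 105.1, 35.7]
tcp_rot: [0.956, 1.568, 0.359]
contact_force: [-3.8, -5.1, 2.8]
grip_width: 0.2
```

Emit:
carry_out --pt "0.4 0.6 0 0" --pt "0.9 1.3 0 0" --pt "0.9 1.3 0 0"

```text
time: 27.28
tool_pos: [559.8, 105.0, 35.7]
tcp_rot: [-1.041, 1.569, -1.637]
contact_force: [-5.1, -9.2, 4.3]
grip_width: 0.6
```

The stop is met: no motion under 10 N. Backing off and retreating.

Emit:
carry_out --pt "-1 -1.5 0 0" --pt "-3 -4.5 0 0" --pt "-7 -10 0 0" --pt "-10 -15 3 0" --pt "-12 -18 20 0" --pt "-12 -18 50 0" --pt "-12 -18 85 0" --pt "-12 -18 115 0" --pt "-25 -45 130 0" --pt "-35 -75 140 0" --pt "-45 -110 140 0" --pt "-55 -145 140 0" --pt "-65 -180 140 0" --pt "-75 -215 140 0" --pt "-80 -230 140 0" --pt "-80 -230 140 0" --pt "-80 -230 140 0"

```text
time: 28.7
tool_pos: [479.5, -125.5, 175.9]
tcp_rot: [-0.489, 1.57, -1.087]
contact_force: [-0.5, 0.5, -0.4]
grip_width: 0.2
```

```bash
python3 - <<'E'
from h import *
o=get_obs();print(o["time"],o["tool_pos"],o["contact_force"])
e=np.array([.5636,.826]);n=np.array([-.826,.5636])
for cam in("top","scene"):
    s=capture(cam)[:,:,::-1];cv2.imwrite(f"pics/f_{cam}.png",s);P=np.array(camera_info(cam)["pose"]);hsv=cv2.cvtColor(s,cv2.COLOR_BGR2HSV)
    for y in(-35,35):   # colour along lid top (z 57): pale box vs brown lid by saturation/hue
        v=[]
        for x in range(-110,140,4):
            p=np.array([555.5,98.5])+x*e+y*n;u=pix(cam,[*p,57],P).round().astype(int);v.append((x,int(hsv[u[1],u[0],0]),int(hsv[u[1],u[0],1]),int(hsv[u[1],u[0],2])))
        print(cam,y,v)
E
```

```text
28.7 [ 479.45475118 -125.49711777  175.92465917] [-0.50248271  0.50638782 -0.35737715]
top -35 [(-110, 13, 61, 104), (-106, 10, 55, 106), (-102, 14, 61, 104), (-98, 10, 51, 106), (-94, 12, 54, 104), (-90, 14, 54, 103), (-86, 14, 75, 98), (-82, 15, 131, 82), (-78, 14, 131, 99), (-74, 16, 145, 100), (-70, 16, 144, 92), (-66, 12, 183, 89), (-62, 14, 178, 130), (-58, 14, 163, 138), (-54, 13, 166, 138), (-50, 13, 166, 137), (-46, 14, 173, 136), (-42, 14, 174, 136), (-38, 13, 176, 135), (-34, 13, 171, 136), (-30, 13, 163, 138), (-26, 13, 168, 137), (-22, 13, 169, 133), (-18, 13, 166, 135), (-14, 14, 174, 135), (-10, 14, 162, 135), (-6, 13, 169, 133), (-2, 14, 180, 130), (2, 14, 174, 132), (6, 14, 164, 134), (10, 13, 173, 134), (14, 13, 161, 136), (18, 14, 178, 129), (22, 13, 167, 134), (26, 13, 161, 135), (30, 13, 166, 134), (34, 13, 168, 132), (38, 13, 169, 134), (42, 14, 177, 130), (46, 14, 176, 132), (50, 12, 167, 136), (54, 13, 165, 136), (58, 13, 161, 135), (62, 13, 167, 136), (66, 13, 164, 135), (70, 13, 171, 134), (74, 13, 170, 135), (78, 13, 163, 136), (82, 14, 171, 136), (86, 13, 
[... 3472 characters left out ...]
 144, 142), (6, 13, 145, 141), (10, 13, 144, 142), (14, 13, 140, 142), (18, 12, 142, 144), (22, 13, 147, 142), (26, 13, 140, 100), (30, 12, 142, 135), (34, 13, 138, 146), (38, 13, 142, 145), (42, 13, 137, 145), (46, 14, 148, 141), (50, 13, 139, 141), (54, 13, 140, 138), (58, 13, 139, 134), (62, 13, 137, 134), (66, 13, 139, 136), (70, 13, 147, 132), (74, 12, 138, 137), (78, 13, 139, 136), (82, 13, 137, 136), (86, 12, 141, 137), (90, 12, 140, 137), (94, 13, 143, 136), (98, 13, 136, 137), (102, 13, 143, 136), (106, 13, 140, 138), (110, 13, 139, 139), (114, 13, 137, 138), (118, 15, 116, 114), (122, 16, 106, 169), (126, 15, 110, 167), (130, 15, 110, 114), (134, 16, 111, 163), (138, 15, 103, 166)]
```

Both cameras show the brown lid spanning box x -68 to +117 (about 185 mm long, so centred near +24.5). That agrees with the felt stop. Handing in.

```bash
python3 -c "
from plant import *
print(close_job())"
```

```text
the job is handed in; nothing more can be done
None
```

The steel cup is standing in the empty compartment and the lid is shut against its stop. I handed the job in at about 29 s, with the arm clear of everything.

**Cup:** I picked the grey steel cup, not the red or orange ones, and set it down in the compartment. A picture after release, and another before the lid was pushed, showed it upright with its rim clear of the lid.

**Lid by feel:**
- The ridge resisted with about 4–7 N.
- The force then dropped to zero as the ridge snapped.
- After about 1.3 mm more travel the lid stopped. It did not move under 6 N and then 10 N of push, so I eased off.

**Lid by camera:** After I backed away, both fixed cameras put the lid from box x -68 to +117 mm, the same on both sides. That places it at about +24.5 mm, inside the stated home range.

**What disagreed or failed:**
- **Finger length:** Contact came about 26 mm higher than the reported tool tip implied. My first pass at the rib, and one attempt to grip it, went over its top without touching. By the same reading, the cup was probably held only near its rim.
- **Lid position mid-push:** A camera reading wrongly suggested the lid had stuck, because it was picking up the box's own end face. I turned the jaws for no need, and contact then came where expected.

**Not checked:** The cup can't be seen under the closed lid, and I viewed no pictures after closing. The ridge being up is judged from the force drop alone. I did not compare the other items in a final picture, but felt no contact with them.

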